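# Clamp the lens canister and screw its cap tight

## Robot

A 6-joint arm with a two-finger parallel gripper is mounted at the origin on the work surface. World frame = base frame: x ahead of the robot, y to its left, z up, the work surface at z = 0. Lengths are in m, angles in degrees, forces in N, time in s.
With the tool pointing down it reaches from about 0.4 to 0.825 m from the base axis. Payload 7 kg.
Tool frame: the origin (TCP) lies midway between the tips of the shut fingers; the grasp point (between the pads) lies ctrl.grasp_offset behind it (ctrl.grasp_offset is the distance from the TCP to the grasp point, in m); z points along the fingers, y is the line along which they close (so a half turn about z gives the same grasp; the last joint's range is limited). The gripper opens to 88 mm and grips with 3 to 60 N. Pads are 19 mm wide; open, the fingers measure 130 mm over their backs; the gripper's body (78 mm by 193 mm) begins 47 mm behind the grasp point.
Start: joints at [-51.675, 20.546, 0.682, 0, -70.136, -16.507], TCP at [0.251, -0.627, 0.227] pointing down, gripper open.
Joint ranges: [-176.03, 176.03], [-82.01, 121.73], [-58.28, 71.71], [-173.87, 95.51], [-174.79, -0.11], [-173.66, 173.66]. Speed limits (degrees/s): [136.94, 136.94, 172.46, 180, 180, 180].

## Interface

Orientations are given as [roll, pitch, yaw] about the fixed x, y, z axes, in that order (R = Rz(yaw) Ry(pitch) Rx(roll)).
In Python, from plant import ctrl gives the robot as it stands. The module is installed in compiled form; this text tells all that it offers.
- The arm moves only by the tool send_rows, never from a script. Its argument "increments" is a list that holds one entry, the list of rows, each a list of 4 numbers: the shift along the world's x, y, z normalised to -1 to 1, where 1 is 0.2 m, then the turn about the world's z normalised to -1 to 1, where 1 is 1.5 rad. In form: [[[x, y, z, roll], ...]]. A call has 1 to 12 rows; each row is the pose to reach, as a shift and turn from the pose commanded when the call began; what a row does not reach only later rows make up. A row lasts 1/8 s, in which the tool goes at most 62.5 mm and 10.7 degrees, less where a joint would pass 70% of its speed; a pose out of reach is approached as far as the arm can. A call with a number of a shift or a turn outside -1 to 1 is refused whole. A call with a gripper value outside its range is refused whole. "jaw" is the opening, from 0 (shut) to 1 (fully open), set as the call begins (left out, the last holds). The fingers move at their own pace and stop on an object; the grip force is fixed at half the most. Time passes only in rows, so rows that repeat a pose let the fingers close. It gives the time, the measured TCP pose, the force, the opening and the grip force at its end, in the units of the state.
- ctrl.get_obs(): the state, without advancing time (a new reading comes with each control period).
- ctrl.snapshot(name): name is "scene" or "top"; returns the picture (400x640x3 uint8, red, green, blue); there is no depth.
- ctrl.calibration(name): a dict with "mtx" (3x3 intrinsics, pixels), "eye" and "attitude" of the camera in the world. Camera axes: x right, y up, looking along -z (the intrinsics and any distortion apply to the point x, -y, -z); pixel columns grow to the right and rows downward; lengths in m; the calibration is good to about 2 mm. A picture is of the moment at which its call begins. calibration takes no time and is no camera call.
- ctrl.close_job(): hands the job in; it is judged then, once.
Trained networks look in the newest picture that a camera, given by its name, has taken for a name from the list of things; names that differ only in an ending like _2 or _b are one class to them, and where a whole thing is asked for, a point or a joint stands for the part that bears it (a point fixed in the world has none). Each returns a list of dicts, best first, with "conf" (0 to 1); they miss things now and then, are a little off and sometimes report something else, mostly with a low value. They report only what shows in the picture. A call takes as long as a camera call. They do not tell look-alikes from the thing itself.
- ctrl.trace(thing, camera): "mask" (400x640 bool, what is visible of it) and "bbox" ([left, top, right, bottom] in pixels, round what is visible of it).
- ctrl.spot_point(thing, camera): "pixel" ([row, column] in pixels: a listed point, or the origin of a listed thing).
The state is a dict: "clock": time; "joint_pos": joint angles; "qvel": joint speeds; "tau": joint torques, N m; "tool_pos": TCP position; "orientation": TCP orientation; "force": force on the tool from outside, world axes, zero at the start; "moment": the same for the moment, N m; "opening": finger opening in m; "gripper_force": force on a finger pad.
Only numpy, scipy, OpenCV 4.12 (cv2) and the standard library are available. Lean on these libraries where they do the work, as an engineer would, in place of code of your own. Each camera call takes 0.05 s, during which the arm holds its last target. There are 200 camera calls.

## Task

The cap of the square lens canister has been left loose. Stand the canister in the bench clamp and let go of it, then push the clamp's slide knob fully home so that the jaws hold the canister, and only then screw the cap clockwise until it is tight. Keep the canister upright, leave it in the clamp with the knob home, and do not disturb the other things on the shelf.

Things in the scene. Friction and masses are not known exactly. Their poses are not given: they have to be found in the camera images.
- canister: The only square canister: plain aluminium, 60 x 60 mm in plan, body 70 mm tall (flat side faces, gripped across 60 mm), with a short neck and a round black screw cap; 99 mm tall with the cap, about 0.4 kg, standing loose. Origin: centre of its underside, z up, x and y normal to its side faces. It may go into the clamp any of the four ways round.
- cap_top (a point): Centre of the top of the canister's screw cap, 99 mm above the canister's underside. The cap is a ribbed black disc 50 mm in diameter and 24 mm tall, occupying 75 to 99 mm above the underside, with a steel index rib on top pointing along this point's x axis. Captive: it turns but does not rise or come off.
- cap (a joint): Turn of the screw cap on the canister, rad: 0 = tight (hard stop; the rib then points along the canister's x axis), grows anticlockwise seen from above as it loosens, to 2.9. Starts loose, about 1.9 to 2.5. It turns against light friction (0.12 N m) and stays where it is left.
- clamp: Fixed grey bench clamp. Base plate 110 mm (x) by 160 mm (y -60 to +100), 12 mm thick. Origin: on the shelf under the nest centre; y points from the nest to the knob, z up. Fixed steel jaw: face at y = -31 mm, 14 mm thick, top 38 mm above the shelf. Low lips, inner faces at x = -37 and +37 mm, 8 mm above the plate. Guide block 50 mm wide at y = 80 to 98 mm, top 46 mm above the shelf.
- nest (a point): Centre of the clamp's nest on the top face of the base plate, 12 mm above the shelf, axes as the clamp's. The canister stands here with its side faces parallel to the jaws.
- slide (a joint): Position of the clamp's sliding jaw and knob, m: 0 = fully home (jaw face at y = +31 mm of the clamp, jaws 62 mm apart), grows to 0.034 pulled out along the clamp's +y. Starts 0.022 to 0.032. Stays where it is left: 3 to 10 N pushes it in, and at home it is held (19 N to pull it off). The moving jaw is 60 mm wide, 14 mm thick, top 38 mm above the shelf.
- knob (a point): Centre of the slide knob: an upright black disc 40 mm in diameter and 14 mm thick on a 12 mm rod, its axis along the clamp's y, its centre 30 mm above the shelf and 125 mm from the nest centre when home. It can be pinched from above across its 40 mm, or pushed on its outer face.
- round_tin: Bystander: round steel tin, 62 mm in diameter, 91 mm tall, loose. Origin: centre of its underside.
- eyeguard: Bystander: black rubber eyepiece guard, ring about 66 mm in diameter, 42 mm tall, loose. Origin: centre of its underside.
- binocular: Bystander: blue-grey marine binocular lying flat, about 180 x 146 x 66 mm, loose. Origin: under its middle.
- hinge_cap: Bystander: brass hinge cover cap, 62 mm disc, 22 mm tall, loose. Origin: centre of its underside.
- test_lens: Bystander: frosted test lens in a dark mount, 72 mm disc, 13 mm tall, loose. Origin: centre of its underside.
- spanner: Bystander: steel spanner, 170 mm long, lying flat, loose. Origin: centre of its underside.
Not all that is in view belongs to the job. Leave any orange or red look-alike of the canister alone.

How it is judged:
By the outcome, as a careful person would: the job done as asked, in the order asked, and still so for the second after the job is handed in, with the robot touching nothing.
It also fails if it takes over 62 s, if anything falls off the work surface, if the arm or the gripper's body presses on something with over 40 N, if the wrist force passes 120 N, or if a joint passes its speed limit or range.

## Working session

There is one attempt and no reset: what is moved stays moved. The work goes in short steps, Python scripts to look and compute and a tool call to move; the robot and the scene stay as the last step left them, time stands still between calls to the robot, and variables do not carry over. Pictures are saved under pics/ and viewed, at most 10 in all, crops included, and the job is handed in when it is done.

Besides the shell and the picture viewer there is one more tool, called after "Call:" by a JSON object that holds its "name" and its "arguments". send_rows: Moves the arm, as the interface text tells. Its arguments: {"type":"object","properties":{"increments":{"type":"array"},"jaw":{"type":"number"}},"required":["increments"]}

```bash
mkdir -p pics; cat > h.py <<'E'
import numpy as np, cv2
from plant import ctrl
def snap(n,f=None):
    im=ctrl.snapshot(n)
    if f: cv2.imwrite('pics/'+f,cv2.cvtColor(im,cv2.COLOR_RGB2BGR))
    return im
def att(c):
    a=np.array(c['attitude'],float)
    if a.shape==(3,3): return a
    if a.size==3:
        from scipy.spatial.transform import Rotation as R
        return R.from_euler('xyz',a,degrees=True).as_matrix()
    raise Exception(a)
def ray(n,row,col):
    c=ctrl.calibration(n);K=np.array(c['mtx'])
    v=np.linalg.inv(K)@[col,row,1]; v=np.array([v[0],-v[1],-v[2]])
    return np.array(c['eye'],float),att(c)@v
def at_z(n,row,col,z):
    e,d=ray(n,row,col); return e+d*(z-e[2])/d[2]
def proj(n,p):
    c=ctrl.calibration(n);q=att(c).T@(np.array(p)-c['eye']);v=np.array(c['mtx'])@[q[0],-q[1],-q[2]]
    return v[1]/v[2],v[0]/v[2]
E
python3 - <<'E'
from h import *
for n in('scene','top'): print(ctrl.calibration(n)); snap(n,n+'0.png')
for t in('canister','cap_top','clamp','nest','knob','round_tin','eyeguard','binocular','hinge_cap','test_lens','spanner'):
  for n in('top','scene'):
    print(t,n,[(np.round(d['pixel'],1).tolist(),round(d['conf'],2)) for d in ctrl.spot_point(t,n)[:3]])
print(ctrl.get_obs(),ctrl.grasp_offset)
E
```

```text
{'mtx': array([[380.71126075,   0.        , 317.62896019],
       [  0.        , 380.71126075, 199.20167134],
       [  0.        ,   0.        ,   1.        ]]), 'eye': array([1.17868977, 0.17834752, 0.87354746]), 'attitude': array([ 39.56005273,  -0.74947141, 108.73461249])}
{'mtx': array([[451.62414036,   0.        , 322.17081303],
       [  0.        , 451.62414036, 200.79328883],
       [  0.        ,   0.        ,   1.        ]]), 'eye': array([ 0.4064208 , -0.02999903,  1.52923252]), 'attitude': array([  6.24716355,  -0.70087683, -88.61338244])}
canister top [([273.2, 374.2], 0.82), ([215.5, 424.3], 0.76), ([179.2, 424.5], 0.75)]
canister scene [([206.3, 184.0], 0.91), ([181.8, 209.3], 0.85), ([150.9, 280.3], 0.81)]
cap_top top [([220.2, 474.9], 0.66), ([277.8, 382.6], 0.59), ([173.6, 429.9], 0.54)]
cap_top scene [([158.6, 200.9], 0.83), ([183.7, 173.7], 0.71), ([135.0, 229.2], 0.64)]
clamp top [([204.9, 297.9], 0.64)]
clamp scene [([224.0, 338.4], 0.65)]
nest top [([200.4, 293.3], 0.91)]
nest scene [([223.6, 338.8], 0.61), ([273.4, 277.7], 0.36)]
knob top []
knob scene [([224
[... 548 characters left out ...]
, 207.1], 0.85)]
{'clock': 1.2, 'joint_pos': array([-5.16706688e+01,  2.05469578e+01,  6.83582275e-01,  1.87579527e-03,
       -7.01370897e+01, -1.65062619e+01]), 'qvel': array([ 0.03378115, -0.0639138 , -0.0575455 , -0.08134076, -0.06666734,
        0.05715497]), 'tau': array([ 1.52117420e-03, -5.82393694e+01,  2.93305492e+01,  7.00264201e+00,
        1.25024572e-02, -3.69966961e-05]), 'tool_pos': array([ 0.25089022, -0.62663144,  0.22657275]), 'orientation': array([-1.79999945e+02, -1.82368255e-03, -1.58176293e+02]), 'force': array([ 0.32626818, -0.59311593,  0.30420305]), 'moment': array([ 0.0257812 , -0.00824609,  0.01175501]), 'gripper_force': 0.0, 'opening': 0.08763803485165068} 0.0188
```

View pics/scene0.png

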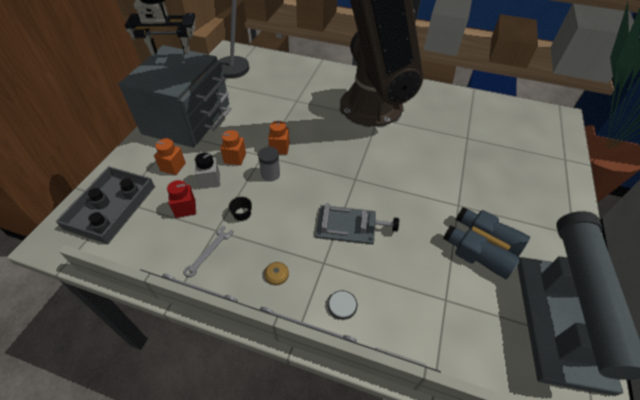

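View pics/top0.png

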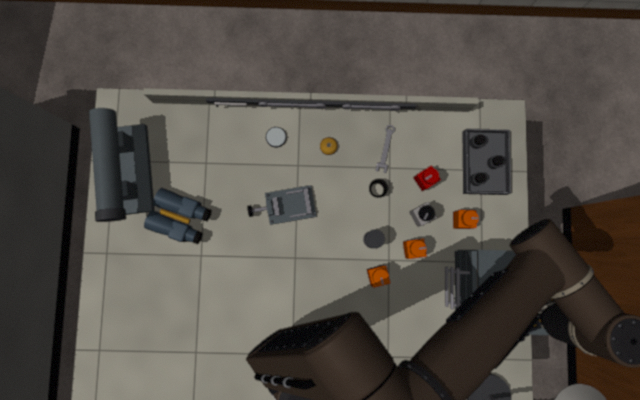

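The square canister-like things in the top picture are at (row, col): orange (275,378), (248,415) and (218,466), red (178,428), and aluminium with a black cap (214,424). Only the last is plain aluminium with a black cap, and it shows at (170,206) in the scene picture. I'll confirm it in one enlarged crop, together with the clamp.

```bash
python3 - <<'E'
from h import *
t=cv2.imread('pics/top0.png');s=cv2.imread('pics/scene0.png')
f=lambda im,r,c,h,w:cv2.resize(im[r:r+h,c:c+w],(400,300),interpolation=cv2.INTER_CUBIC)
o=np.vstack([np.hstack([f(t,190,395,48,64),f(s,140,170,60,80)]),np.hstack([f(t,170,236,66,88),f(s,190,305,75,100)])])
cv2.imwrite('pics/crop1.png',cv2.convertScaleAbs(o,alpha=1.4,beta=15))
for n in('top','scene'):
  for th in('canister','cap_top'):
    for d in ctrl.spot_point(th,n):
      r,c=d['pixel'];print(n,th,np.round([r,c,d['conf']],2),np.round(at_z(n,r,c,0 if th=='canister' else .099),4)[:2])
  for th,z in(('nest',.012),('clamp',0),('knob',.03),('round_tin',0),('eyeguard',0),('spanner',0)):
    for d in ctrl.spot_point(th,n)[:1]:
      r,c=d['pixel'];print(n,th,np.round([r,c,d['conf']],2),np.round(at_z(n,r,c,z),4)[:2])
E
```

```text
top canister [273.2  374.2    0.82] [ 0.3346 -0.2249]
top canister [215.5  424.3    0.76] [ 0.5328 -0.3934]
top canister [179.2  424.5    0.75] [ 0.6578 -0.3942]
top canister [248.6  414.1    0.74] [ 0.4199 -0.3588]
top canister [216.5  459.1    0.74] [ 0.5323 -0.5123]
top canister [1.362e+02 2.755e+02 2.200e-01] [0.7946 0.1221]
top cap_top [220.2  474.9    0.66] [ 0.5136 -0.5314]
top cap_top [277.8  382.6    0.59] [ 0.3256 -0.2388]
top cap_top [173.6  429.9    0.54] [ 0.6602 -0.388 ]
top cap_top [244.1 416.    0.5] [ 0.4333 -0.3435]
top nest [200.4  293.3    0.91] [0.5718 0.053 ]
top clamp [204.9  297.9    0.64] [0.5581 0.0375]
top round_tin [240.6  369.6    0.74] [ 0.4431 -0.2081]
top eyeguard [186.7  375.9    0.75] [ 0.6275 -0.2274]
top spanner [216.3  421.3    0.73] [ 0.5298 -0.3832]
scene canister [206.3  184.     0.91] [ 0.646  -0.4015]
scene canister [181.8  209.3    0.85] [ 0.5363 -0.3796]
scene canister [150.9  280.3    0.81] [ 0.3357 -0.2263]
scene canister [161.7 235.2   0.7] [ 0.4311 -0.3441]
scene canister [168.   169.2    0.59] [ 0.526  -0.5278]
scene cap_top [158.6  200.9    0.83] [ 0.5372 -0.3832]
scene cap_top [183.7  173.7    0.71] [ 0.6472 -0.4036]
scene cap_top [135.   229.2    0.64] [ 0.4182 -0.3539]
scene cap_top [125.   274.2    0.47] [ 0.3286 -0.2432]
scene nest [223.6  338.8    0.61] [0.565  0.0445]
scene clamp [224.   338.4    0.65] [0.5582 0.042 ]
scene knob [224.5  396.9    0.57] [0.5283 0.1983]
scene round_tin [171.3  271.6    0.75] [ 0.4314 -0.2167]
scene eyeguard [214.6  240.9    0.55] [ 0.6189 -0.2321]
scene spanner [248.7  207.1    0.85] [ 0.7523 -0.2665]
```

View pics/crop1.png

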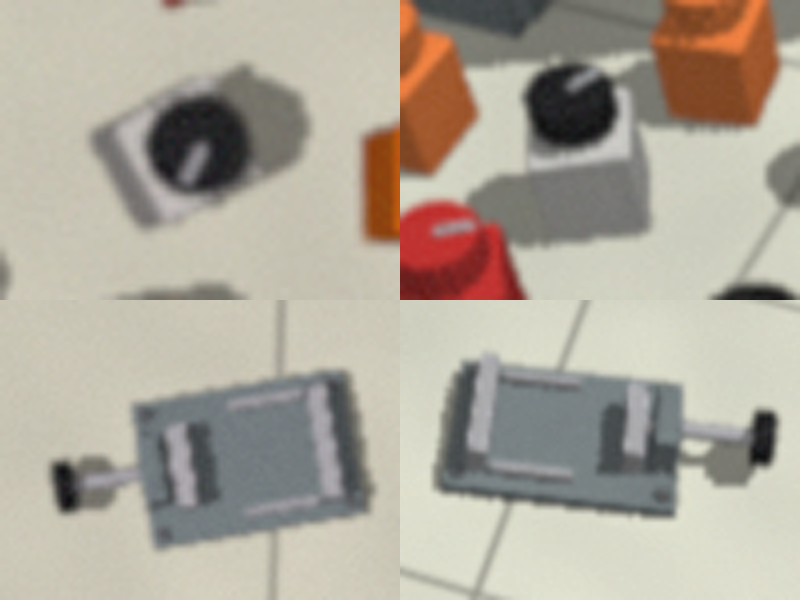

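The crop confirms it: the aluminium square canister with a black cap is at about (213,426) in top, with its rib pointing down-left. The clamp's jaw is open and its knob is at the left (+y). Next I'll fit simple models to the network masks in both cameras.

```bash
cat > fit.py <<'E'
from h import *
from scipy.optimize import minimize
S=4
def box(x0,x1,y0,y1,z0,z1): return np.array([[x,y,z] for x in(x0,x1) for y in(y0,y1) for z in(z0,z1)])
def cyl(c,r,h,ax):
    a=np.linspace(0,2*np.pi,32,endpoint=False);P=[]
    for t in(-h/2,h/2):
        q=np.zeros((32,3));i=[k for k in range(3) if k!=ax];q[:,i[0]]=r*np.cos(a);q[:,i[1]]=r*np.sin(a);q[:,ax]=t;P.append(q+c)
    return np.vstack(P)
can=lambda s:[box(-.03,.03,-.03,.03,0,.07),cyl([0,0,.087],.025,.024,2),cyl([0,0,.0725],.018,.007,2)]
cl=lambda s:[box(-.055,.055,-.06,.1,0,.012),box(-.03,.03,-.045,-.031,0,.038),box(-.03,.03,.031+s,.045+s,0.012,.038),box(-.025,.025,.08,.098,0,.046),cyl([0,.125+s,.03],.02,.014,1),cyl([0,.085+s,.03],.006,.08,1)]
def render(n,parts,p):
    c=ctrl.calibration(n);K=np.array(c['mtx']);A=att(c);m=np.zeros((400*S,640*S),np.uint8)
    ca,sa=np.cos(p[2]),np.sin(p[2]);R=np.array([[ca,-sa,0],[sa,ca,0],[0,0,1]])
    for P in parts:
        q=((P@R.T+[p[0],p[1],p[4] if len(p)>4 else 0])-c['eye'])@A;v=np.c_[q[:,0],-q[:,1],-q[:,2]]@K.T;v=v[:,:2]/v[:,2:]
        # finer sub-pixel grid by fixed-point
        h=cv2.convexHull(((v+.5)*S-.5).astype(np.float32))
        cv2.fillConvexPoly(m,np.round(h*16).astype(np.int32),1,shift=4)
    return cv2.resize(m.astype(np.float32),(640,400),interpolation=cv2.INTER_AREA)
def fit(masks,model,p0,free):
    p0=np.array(p0,float)
    sc=np.array([.004,.004,.05,.004])[free]
    def f(u):
        p=p0.copy();p[free]+=u*sc;L=0
        for n,m in masks.items():
            r=render(n,model(p[3]),p);L+=1-np.minimum(r,m).sum()/np.maximum(r,m).sum()
        return L/len(masks)
    best=None
    for k in range(3):
        u0=np.zeros(len(sc)) if best is None else best.x
        d=np.vstack([u0]+[u0+e for e in np.eye(len(sc))*(1.5 if k%2==0 else -1.5)])
        best=minimize(f,u0,method='Nelder-Mead',options=dict(initial_simplex=d,xatol=.01,fatol=1e-5,maxiter=150))
    p=p0.copy();p[free]+=best.x*sc;return p,best.fun
def getmask(thing,n,px):
    for d in ctrl.trace(thing,n):
        m=np.array(d['mask']);b=d['bbox']
        if b[0]-4<=px[1]<=b[2]+4 and b[1]-4<=px[0]<=b[3]+4: return m.astype(np.float32),b,d['conf']
E
python3 - <<'E'
from fit import *
for th,model,p0,free,px in(('canister',can,[.532,-.386,.5,0],[0,1,2],dict(top=(213,426),scene=(172,207))),('clamp',cl,[.57,.053,.1,.027],[0,1,2,3],dict(top=(205,292),scene=(223,345)))):
    ms={}
    for n in px:
        g=getmask(th,n,px[n]); print(th,n,g and (g[1],g[2],g[0].sum()))
        if g: ms[n]=g[0]
    for sub in [ms]+[{k:ms[k]} for k in ms]:
        p,e=fit(sub,model,p0,free);print(th,list(sub),np.round(p[:2],4),round(np.degrees(p[2]),2),round(p[3],4),'1-IoU',round(e,3))
E
```

```text
canister top ([419.7, 206.8, 435.1, 219.4], 0.73, np.float32(189.0))
canister scene ([195.5, 151.3, 221.2, 190.1], 0.62, np.float32(721.0))
canister ['top', 'scene'] [ 0.5308 -0.3808] 31.48 0.0 1-IoU 0.331
canister ['top'] [ 0.5377 -0.3796] 22.74 0.0 1-IoU 0.569
canister ['scene'] [ 0.5312 -0.3804] 32.61 0.0 1-IoU 0.083
clamp top ([247.8, 188.0, 316.1, 224.4], 0.76, np.float32(1605.0))
clamp scene ([318.2, 201.1, 400.9, 244.0], 0.82, np.float32(2108.0))
clamp ['top', 'scene'] [0.5603 0.042 ] 10.73 0.0282 1-IoU 0.071
clamp ['top'] [0.5631 0.0423] 10.89 0.0274 1-IoU 0.06
clamp ['scene'] [0.5585 0.0424] 10.86 0.0275 1-IoU 0.05
```

```bash
python3 - <<'E'
from fit import *
for n,(r,c) in dict(top=(213,426),scene=(160,205)).items():
    im=snap(n);g=im.max(2).astype(float);w=np.zeros_like(g)
    w[r-9:r+10,c-9:c+10]=np.clip(1-g/110.,0,1)[r-9:r+10,c-9:c+10]
    m=(w>.25).astype(np.uint8);k,l,st,ce=cv2.connectedComponentsWithStats(m);i=l[r,c];print(n,i,st[i],ce[i],np.round(at_z(n,ce[i][1],ce[i][0],.099),4), 'proj of fit',np.round(proj(n,[.531,-.381,.093]),1))
im=snap('top')
# grabcut for top body
mk=np.full(im.shape[:2],cv2.GC_BGD,np.uint8);r=render('top',can(0),[.533,-.381,.53,0]);k=np.ones((3,3))
mk[cv2.dilate(r,k,iterations=3)>0]=cv2.GC_PR_BGD;mk[r>.5]=cv2.GC_PR_FGD;mk[cv2.erode(r,k,iterations=2)>.9]=cv2.GC_FGD
cv2.grabCut(im,mk,None,np.zeros((1,65)),np.zeros((1,65)),6,cv2.GC_INIT_WITH_MASK)
m=((mk==1)|(mk==3)).astype(np.float32);p,e=fit({'top':m},can,[.533,-.381,.53,0],[0,1,2]);print('grabcut',m.sum(),r.sum(),np.round(p,4),np.degrees(p[2]),e)
print(ctrl.get_obs()['clock'])
# overlay
o=im.copy()
big=cv2.resize(im[190:240,236:456],(800,182*1),interpolation=cv2.INTER_CUBIC)
E
```

```text
top 1 [418 204  18  18 260] [427.31923077 212.24230769] [ 0.5352 -0.3795  0.099 ] proj of fit [213.7 427.3]
scene 2 [196 151  19  19 273] [203.87545788 160.85714286] [ 0.5425 -0.3706  0.099 ] proj of fit [158.8 203.1]
grabcut 398.0 449.4375 [ 0.5343 -0.3784  0.529   0.    ] 30.311682349631795 0.14313268661499023
2.35
```

Call:
{"name": "send_rows", "arguments": {"increments": [[[1.0, 0.87, 0, 0.8], [1.0, 0.87, 0, 0.8], [1.0, 0.87, 0, 0.8], [1.0, 0.87, 0, 0.8], [1.0, 0.87, 0, 0.8], [1.0, 0.87, 0, 0.8], [1.0, 0.87, 0, 0.8]]], "jaw": 1}}

```text
clock: 3.22
tool_pos: [0.4513, -0.4522, 0.2266]
orientation: [-180.0, -0.0, -89.1]
force: [-0.3, 0.2, 0.2]
opening: 0.0874
gripper_force: 0.0
```

Call:
{"name": "send_rows", "arguments": {"increments": [[[0.4085, 0.361, -0.2, 0.346], [0.4085, 0.361, -0.2, 0.346], [0.4085, 0.361, -0.2, 0.346], [0.4085, 0.361, -0.2, 0.346], [0.4085, 0.361, -0.2, 0.346]]]}}

```text
clock: 3.85
tool_pos: [0.5324, -0.3808, 0.1869]
orientation: [-180.0, -0.0, -59.9]
force: [0.5, 1.0, -0.2]
opening: 0.0878
gripper_force: 0.0
```

```bash
python3 - <<'E'
from h import *
a=snap('scene');b=snap('top')
f=lambda im,r,c,h,w:cv2.resize(im[r:r+h,c:c+w],(400,300),interpolation=cv2.INTER_CUBIC)
cv2.imwrite('pics/c2.png',cv2.convertScaleAbs(cv2.cvtColor(np.hstack([f(b,175,375,75,100),f(a,105,150,90,120)]),cv2.COLOR_RGB2BGR),alpha=1.4,beta=10))
print(ctrl.get_obs()['tool_pos'],ctrl.get_obs()['orientation'])
E
```

```text
[ 0.53223411 -0.38100292  0.18701074] [-1.79975128e+02 -3.29217387e-02 -5.98628136e+01]
```

View pics/c2.png

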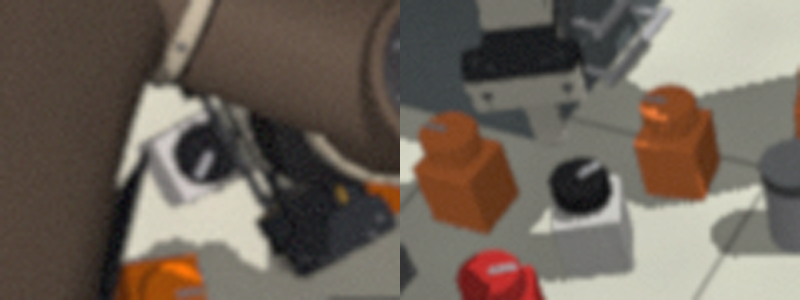

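The gripper is above and behind the canister in both views, and the view runs along the finger line. I'll check that the TCP and the canister agree numerically.

```bash
python3 - <<'E'
from h import *
for z in(.187,.099):
  for n in('top','scene'): print(z,n,np.round(proj(n,[.5324,-.381,z]),1))
u=np.array([np.cos(np.radians(30.1)),np.sin(np.radians(30.1)),0])
for s in(-1,1): print('finger',s,np.round(proj('scene',np.array([.5324,-.381,.187])+u*.05*s),1),np.round(proj('top',np.array([.5324,-.381,.187])+u*.05*s),1))
E
```

```text
0.187 top [210.7 435. ]
0.187 scene [134.2 195.3]
0.099 top [213.1 427.8]
0.099 scene [157.7 202.4]
finger -1 [122.5 195.3] [225.4 443.4]
finger 1 [146.6 195.2] [196.2 426.6]
```

Call:
{"name": "send_rows", "arguments": {"increments": [[[0, 0, -0.18, 0], [0, 0, -0.36, 0], [0, 0, -0.54, 0], [0, 0, -0.64, 0], [0, 0, -0.728, 0], [0, 0, -0.728, 0]]]}}

```text
clock: 4.7
tool_pos: [0.5316, -0.3805, 0.0399]
orientation: [179.9, 0.1, -59.8]
force: [0.8, -0.7, 0.9]
opening: 0.0874
gripper_force: 0.0
```

Call:
{"name": "send_rows", "arguments": {"increments": [[[0, 0, 0, 0], [0, 0, 0, 0], [0, 0, 0, 0], [0, 0, 0, 0], [0, 0, 0, 0], [0, 0, 0, 0]]], "jaw": 0.4}}

```text
clock: 5.45
tool_pos: [0.5333, -0.3805, 0.0418]
orientation: [-179.9, -0.1, -59.7]
force: [0.5, 2.5, 5.5]
opening: 0.06
gripper_force: 29.9
```

Call:
{"name": "send_rows", "arguments": {"increments": [[[0, 0, 0.1, 0], [0, 0, 0.3, 0], [0, 0, 0.5, 0], [0, 0, 0.6, 0], [0, 0.15, 0.6, 0], [0, 0.35, 0.6, 0], [0, 0.55, 0.6, 0], [0, 0.75, 0.6, 0], [0, 0.95, 0.6, 0], [0.06, 1.0, 0.6, -0.1]]]}}

```text
clock: 6.7
tool_pos: [0.5428, -0.1782, 0.16]
orientation: [179.9, 0.1, -68.4]
force: [0.5, -0.7, -4.2]
opening: 0.0596
gripper_force: 29.9
```

Call:
{"name": "send_rows", "arguments": {"increments": [[[0, 0.2, 0, 0], [0, 0.4, 0, -0.05], [0, 0.6, 0, -0.1], [0, 0.8, 0, -0.127], [0, 1.0, 0, -0.127], [0, 1.0, 0, -0.127], [0, 1.0, 0, -0.127]]]}}

```text
clock: 7.58
tool_pos: [0.5436, 0.0193, 0.1601]
orientation: [179.9, -0.0, -79.2]
force: [-0.4, -0.1, -5.0]
opening: 0.0602
gripper_force: 29.9
```

Call:
{"name": "send_rows", "arguments": {"increments": [[[0.0785, 0.154, -0.1, 0], [0.0785, 0.154, -0.25, 0], [0.0785, 0.154, -0.36, 0], [0.0785, 0.154, -0.36, 0], [0.0785, 0.154, -0.36, 0]]]}}

```text
clock: 8.2
tool_pos: [0.5608, 0.0497, 0.0897]
orientation: [-180.0, -0.0, -79.2]
force: [0.3, 0.1, -5.2]
opening: 0.0596
gripper_force: 29.9
```

```bash
python3 - <<'E'
from fit import *
a=snap('scene');b=snap('top')
f=lambda im,r,c,h,w:cv2.resize(im[r:r+h,c:c+w],(400,300),interpolation=cv2.INTER_CUBIC)
cv2.imwrite('pics/c3.png',cv2.convertScaleAbs(cv2.cvtColor(np.hstack([f(b,170,240,66,88),f(a,160,285,90,120)]),cv2.COLOR_RGB2BGR),alpha=1.4,beta=10))
o=ctrl.get_obs();print(o['tool_pos'],o['orientation'])
for n in('top','scene'):
  print(n,[(np.round(d['pixel'],1),d['conf']) for d in ctrl.spot_point('cap_top',n)[:3]], np.round(proj(n,[*o['tool_pos'][:2],o['tool_pos'][2]-.041+.099]),1))
E
```

```text
[0.56100173 0.05018557 0.0901353 ] [-1.79894185e+02  1.29135149e-02 -7.92247339e+01]
top [(array([247.3, 416.5]), 0.77), (array([277., 381.]), 0.73), (array([179. , 425.3]), 0.71)] [199.  291.8]
scene [(array([145.7, 165.7]), 0.72), (array([136.9, 231.3]), 0.69), (array([185.9, 176.8]), 0.63)] [191.2 344.4]
```

View pics/c3.png

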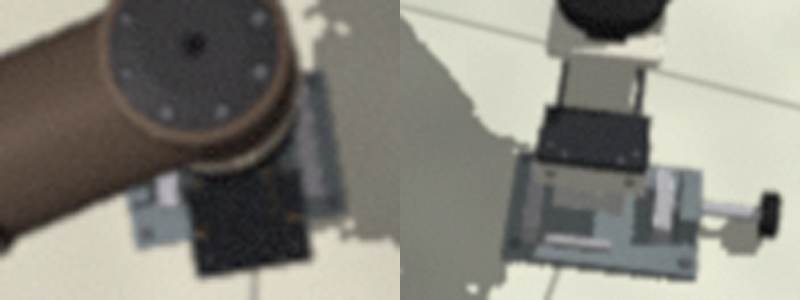

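Call:
{"name": "send_rows", "arguments": {"increments": [[[-0.007, 0, -0.06, 0], [-0.007, 0, -0.12, 0], [-0.007, 0, -0.155, 0], [-0.007, 0, -0.17, 0], [-0.007, 0, -0.175, 0], [-0.007, 0, -0.175, 0]]]}}

```text
clock: 9.15
tool_pos: [0.5591, 0.0505, 0.0541]
orientation: [-180.0, 0.0, -79.2]
force: [-1.1, -0.7, -4.6]
opening: 0.0599
gripper_force: 29.9
```

Call:
{"name": "send_rows", "arguments": {"increments": [[[0, 0, -0.005, 0], [0, 0, -0.005, 0], [0, 0, -0.005, 0]]]}}

```text
clock: 9.52
tool_pos: [0.5593, 0.0506, 0.0537]
orientation: [-179.9, 0.0, -79.2]
force: [-3.4, 2.3, 6.4]
opening: 0.0601
gripper_force: 29.9
```

Call:
{"name": "send_rows", "arguments": {"increments": [[[0, 0, 0, 0], [0, 0, 0, 0], [0, 0, 0, 0], [0, 0, 0, 0]]], "jaw": 1}}

```text
clock: 10.02
tool_pos: [0.5589, 0.0503, 0.0529]
orientation: [180.0, -0.0, -79.2]
force: [0.7, 0.6, 0.6]
opening: 0.0871
gripper_force: 0.0
```

Call:
{"name": "send_rows", "arguments": {"increments": [[[0, 0, 0.1, 0], [0, 0, 0.3, 0], [0, 0, 0.55, 0], [0, 0, 0.55, 0], [-0.1, 0.5, 0.55, 0], [-0.13, 0.8, 0.55, 0], [-0.13, 0.8, 0.55, 0], [-0.13, 0.8, 0.55, 0]]]}}

```text
clock: 11.02
tool_pos: [0.5323, 0.2127, 0.1622]
orientation: [180.0, -0.0, -79.0]
force: [0.4, -0.7, 1.3]
opening: 0.0876
gripper_force: 0.0
```

```bash
python3 - <<'E'
from fit import *
a=snap('scene');b=snap('top')
f=lambda im,r,c,h,w:cv2.resize(im[r:r+h,c:c+w],(400,300),interpolation=cv2.INTER_CUBIC)
cv2.imwrite('pics/c4.png',cv2.convertScaleAbs(cv2.cvtColor(np.hstack([f(b,170,240,66,88),f(a,160,285,90,120)]),cv2.COLOR_RGB2BGR),alpha=1.4,beta=10))
o=ctrl.get_obs();print(o['clock'],o['tool_pos'],o['orientation'],o['force'])
for n in('top','scene'):
  for t in('cap_top','knob','canister'):
    for d in ctrl.spot_point(t,n):
      r,c=d['pixel'];w=at_z(n,r,c,dict(cap_top=.111,knob=.03,canister=.012)[t])
      if w[1]>-.1: print(n,t,np.round([r,c,d['conf']],2),np.round(w,4))
E
```

```text
11.125 [0.53236851 0.2103909  0.16223107] [ 1.79934781e+02 -2.90919901e-02 -7.91440810e+01] [0.13234765 0.24760621 0.32748772]
top cap_top [203.   290.6    0.46] [0.5525 0.0558 0.111 ]
top knob [214.9  249.2    0.56] [0.5176 0.1968 0.03  ]
top canister [206.1  296.5    0.67] [0.5527 0.0416 0.012 ]
scene cap_top [198.5  344.9    0.67] [0.5531 0.0517 0.111 ]
scene knob [227.1 397.    0.7] [0.5368 0.2002 0.03  ]
scene knob [221.3 342.    0.6] [0.5675 0.0534 0.03  ]
scene canister [219.1  339.1    0.88] [0.5498 0.0408 0.012 ]
```

View pics/c4.png

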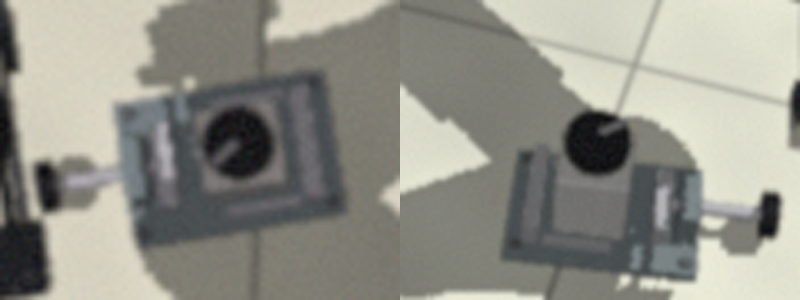

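Call:
{"name": "send_rows", "arguments": {"increments": [[[0, -0.092, -0.15, 0], [0, -0.092, -0.35, 0], [0, -0.092, -0.55, 0], [0, -0.092, -0.68, 0], [0, -0.092, -0.735, 0], [0, -0.092, -0.735, 0]]]}}

```text
clock: 12.18
tool_pos: [0.5329, 0.1916, 0.0158]
orientation: [180.0, -0.0, -79.2]
force: [-0.0, 0.3, 0.2]
opening: 0.0876
gripper_force: 0.0
```

Call:
{"name": "send_rows", "arguments": {"increments": [[[0, 0, 0, 0], [0, 0, 0, 0], [0, 0, 0, 0], [0, 0, 0, 0], [0, 0, 0, 0], [0, 0, 0, 0], [0, 0, 0, 0]]], "jaw": 0.2}}

```text
clock: 13.05
tool_pos: [0.5318, 0.1915, 0.0159]
orientation: [179.9, -0.0, -79.2]
force: [-6.1, 0.0, 5.7]
opening: 0.0394
gripper_force: 30.0
```

Call:
{"name": "send_rows", "arguments": {"increments": [[[0.0037, -0.02, 0, 0], [0.0075, -0.039, 0, 0], [0.0112, -0.059, 0, 0], [0.015, -0.079, 0, 0], [0.0187, -0.098, 0, 0], [0.0225, -0.118, 0, 0], [0.0225, -0.118, 0, 0]]]}}

```text
clock: 13.92
tool_pos: [0.5364, 0.1689, 0.0159]
orientation: [179.9, 0.0, -79.2]
force: [-7.4, 5.4, 4.6]
opening: 0.0392
gripper_force: 30.0
```

Call:
{"name": "send_rows", "arguments": {"increments": [[[0.0012, -0.006, 0, 0], [0.0023, -0.012, 0, 0], [0.0035, -0.018, 0, 0], [0.0045, -0.024, 0, 0], [0.0045, -0.024, 0, 0]]]}}

```text
clock: 14.55
tool_pos: [0.5372, 0.1649, 0.0159]
orientation: [180.0, 0.1, -79.2]
force: [-9.2, 9.1, 5.1]
opening: 0.0391
gripper_force: 30.0
```

Call:
{"name": "send_rows", "arguments": {"increments": [[[0.0012, -0.006, 0, 0], [0.0023, -0.012, 0, 0], [0.0023, -0.012, 0, 0], [0.0023, -0.012, 0, 0]]]}}

```text
clock: 15.05
tool_pos: [0.5376, 0.1628, 0.0159]
orientation: [180.0, 0.1, -79.2]
force: [-10.6, 11.2, 5.1]
opening: 0.0389
gripper_force: 30.0
```

Call:
{"name": "send_rows", "arguments": {"increments": [[[0.0012, -0.006, 0, 0], [0.0023, -0.012, 0, 0], [0.0035, -0.018, 0, 0], [0.0035, -0.018, 0, 0], [0.0035, -0.018, 0, 0]]]}}

```text
clock: 15.68
tool_pos: [0.5378, 0.1625, 0.016]
orientation: [-180.0, 0.3, -79.2]
force: [-19.4, 28.3, 5.5]
opening: 0.0396
gripper_force: 30.0
```

Call:
{"name": "send_rows", "arguments": {"increments": [[[-0.0035, 0.018, 0, 0], [-0.0035, 0.018, 0, 0]]]}}

```text
clock: 15.92
tool_pos: [0.5376, 0.1628, 0.0159]
orientation: [180.0, 0.1, -79.2]
force: [-9.8, 10.6, 6.1]
opening: 0.0392
gripper_force: 30.0
```

Call:
{"name": "send_rows", "arguments": {"increments": [[[0, 0, 0, 0], [0, 0, 0, 0], [0, 0, 0, 0], [0, 0, 0, 0]]], "jaw": 1}}

```text
clock: 16.42
tool_pos: [0.5388, 0.161, 0.0159]
orientation: [-180.0, -0.0, -79.2]
force: [0.7, -0.8, 0.0]
opening: 0.0737
gripper_force: 0.0
```

Call:
{"name": "send_rows", "arguments": {"increments": [[[0, 0, 0.15, 0], [0, 0, 0.4, 0], [0, 0, 0.65, 0], [0, 0, 0.8, 0], [-0.05, 0.25, 0.8, 0], [-0.05, 0.25, 0.8, 0]]]}}

```text
clock: 17.18
tool_pos: [0.5286, 0.2132, 0.1765]
orientation: [-179.9, 0.1, -79.1]
force: [0.4, -0.4, -0.6]
opening: 0.0875
gripper_force: 0.0
```

```bash
python3 - <<'E'
from fit import *
a=snap('scene');b=snap('top')
f=lambda im,r,c,h,w:cv2.resize(im[r:r+h,c:c+w],(400,300),interpolation=cv2.INTER_CUBIC)
cv2.imwrite('pics/c5.png',cv2.convertScaleAbs(cv2.cvtColor(np.hstack([f(b,170,240,66,88),f(a,160,285,90,120)]),cv2.COLOR_RGB2BGR),alpha=1.4,beta=10))
o=ctrl.get_obs();print(o['clock'],o['tool_pos'],o['orientation'],o['force'])
for n in('top','scene'):
  for t in('cap_top','knob'):
    for d in ctrl.spot_point(t,n):
      r,c=d['pixel'];w=at_z(n,r,c,dict(cap_top=.111,knob=.03)[t])
      if w[1]>-.1: print(n,t,np.round([r,c,d['conf']],2),np.round(w,4))
for n,(r,c) in dict(top=(202,291),scene=(201,344)).items():
    im=a if n=='scene' else b;g=im.max(2).astype(float);m=np.zeros(g.shape,np.uint8)
    m[r-12:r+13,c-12:c+13]=(g<80)[r-12:r+13,c-12:c+13]
    k,l,st,ce=cv2.connectedComponentsWithStats(m);i=1+np.argmax(st[1:,4]);print(n,st[i],ce[i],np.round(at_z(n,ce[i][1],ce[i][0],.103),4))
E
```

```text
17.275 [0.52844347 0.21131314 0.17580452] [ 1.79980831e+02 -8.98574738e-03 -7.91474847e+01] [ 0.43569576 -1.31058912 -0.87475984]
top cap_top [202.2  292.3    0.74] [0.5552 0.0505 0.111 ]
top knob [212.5  259.1    0.51] [0.5265 0.1643 0.03  ]
scene cap_top [199.4  340.5    0.77] [0.5598 0.0418 0.111 ]
scene knob [223.7  387.6    0.83] [0.534  0.1736 0.03  ]
top [279 190  25  25 592] [291.25168919 201.97972973] [0.5566 0.0543 0.103 ]
scene [332 192  25  22 435] [342.50344828 203.69425287] [0.5655 0.0494 0.103 ]
```

View pics/c5.png

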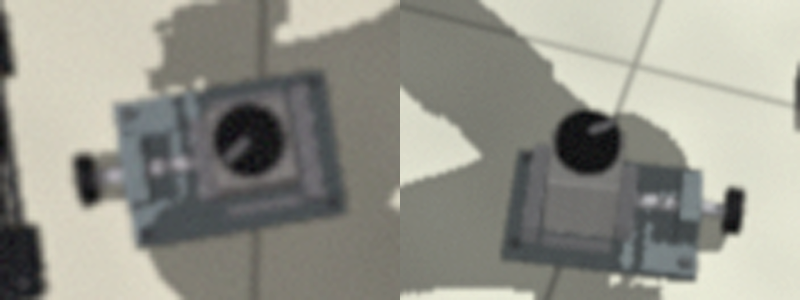

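Call:
{"name": "send_rows", "arguments": {"increments": [[[0.04, -0.2, 0, 0], [0.1, -0.5, 0, 0], [0.162, -0.846, 0, 0], [0.162, -0.846, 0, 0], [0.162, -0.846, -0.15, 0], [0.162, -0.846, -0.3, 0], [0.162, -0.846, -0.4, 0], [0.162, -0.846, -0.44, 0], [0.162, -0.846, -0.44, 0]]]}}

```text
clock: 18.6
tool_pos: [0.5611, 0.042, 0.0878]
orientation: [180.0, -0.0, -79.2]
force: [0.7, 0.4, 0.3]
opening: 0.0879
gripper_force: 0.0
```

Call:
{"name": "send_rows", "arguments": {"increments": [[[0, 0, 0, 0], [0, 0, 0, 0], [0, 0, 0, 0], [0, 0, 0, 0], [0, 0, 0, 0], [0, 0, 0, 0]]], "jaw": 0.3}}

```text
clock: 19.35
tool_pos: [0.5615, 0.0421, 0.0881]
orientation: [-180.0, 0.0, -79.2]
force: [0.4, 0.6, 0.6]
opening: 0.0494
gripper_force: 30.0
```

Call:
{"name": "send_rows", "arguments": {"increments": [[[0, 0, 0, -0.1], [0, 0, 0, -0.2], [0, 0, 0, -0.3], [0, 0, 0, -0.4], [0, 0, 0, -0.5], [0, 0, 0, -0.6], [0, 0, 0, -0.7], [0, 0, 0, -0.8], [0, 0, 0, -0.9], [0, 0, 0, -1.0], [0, 0, 0, -1.0]]]}}

```text
clock: 20.72
tool_pos: [0.5603, 0.0424, 0.0882]
orientation: [180.0, -0.1, -165.3]
force: [-4.2, 2.1, 5.1]
opening: 0.0495
gripper_force: 30.0
```

```bash
python3 -c "
from h import *
o=ctrl.get_obs();print(o['force'],o['moment'],o['joint_pos'],o['orientation'],o['opening'])"
```

```text
[-4.19380035  2.13429719  5.11885637] [ 0.93976896  1.48434126 -0.0093324 ] [ 2.42474094e+01  1.74791327e+01 -2.38687140e+01 -6.24440610e-02
 -4.87004397e+01 -9.94705368e+01] [ 1.79961709e+02 -5.53582037e-02 -1.65264341e+02] 0.049510437264733295
```

Call:
{"name": "send_rows", "arguments": {"increments": [[[0, 0, 0, -0.08], [0, 0, 0, -0.16], [0, 0, 0, -0.24], [0, 0, 0, -0.28], [0, 0, 0, -0.28]]]}}

```text
clock: 21.35
tool_pos: [0.5608, 0.0424, 0.0882]
orientation: [180.0, -0.0, 170.8]
force: [-3.5, 3.1, 5.3]
opening: 0.0494
gripper_force: 30.0
```

```bash
python3 -c "
from h import *
o=ctrl.get_obs();print(o['force'],o['moment'],o['tau'],o['orientation'],o['opening'])"
```

```text
[-3.52635662  3.12996852  5.25360468] [1.36742204 1.20296196 0.00809567] [ -2.03382343 -45.75194478  22.75895476   6.34086952   0.47048461
  -0.41747108] [ 1.79970142e+02 -2.02442666e-02  1.70777060e+02] 0.049399084764140545
```

Call:
{"name": "send_rows", "arguments": {"increments": [[[0, 0, 0, -0.04], [0, 0, 0, -0.08], [0, 0, 0, -0.08]]]}}

```text
clock: 21.72
tool_pos: [0.5609, 0.0426, 0.0882]
orientation: [180.0, -0.0, 163.9]
force: [-4.3, 4.6, 4.5]
opening: 0.0493
gripper_force: 30.0
```

```bash
python3 -c "
from h import *
o=ctrl.get_obs();print(o['force'],o['moment'],o['tau'],o['orientation'],o['opening'])"
```

```text
[-4.32953861  4.61841924  4.45979431] [ 1.66795626  1.29391453 -0.0355726 ] [ -2.51772925 -45.58026552  22.60650694   6.53996721   0.43386033
  -0.40599486] [ 1.79961267e+02 -1.59148830e-02  1.63916099e+02] 0.04930618804538392
```

Call:
{"name": "send_rows", "arguments": {"increments": [[[0, 0, 0, -0.04], [0, 0, 0, -0.08], [0, 0, 0, -0.08]]]}}

```text
clock: 22.1
tool_pos: [0.5609, 0.0426, 0.0882]
orientation: [180.0, -0.0, 157.0]
force: [-4.2, 4.8, 4.9]
opening: 0.0496
gripper_force: 30.0
```

```bash
python3 -c "
from h import *
o=ctrl.get_obs();print(o['force'],o['moment'],o['tau'],o['orientation'],o['opening'])"
```

```text
[-4.18840124  4.81459925  4.88665415] [1.68251004 1.18734678 0.02182621] [ -2.65522487 -45.55749536  22.49364674   6.55703634   0.36883076
  -0.41361446] [ 1.79960971e+02 -1.75455490e-02  1.57043469e+02] 0.04961251717856193
```

Call:
{"name": "send_rows", "arguments": {"increments": [[[0, 0, 0, -0.05], [0, 0, 0, -0.1], [0, 0, 0, -0.15], [0, 0, 0, -0.15]]]}}

```text
clock: 22.6
tool_pos: [0.5618, 0.0424, 0.0883]
orientation: [179.9, 0.1, 144.3]
force: [0.2, 2.8, 1.9]
opening: 0.0494
gripper_force: 30.0
```

```bash
python3 -c "
from h import *
o=ctrl.get_obs();print(o['force'],o['moment'],o['tau'],o['joint_pos'],o['orientation'],o['opening'])"
```

```text
[0.20858548 2.78377229 1.92113738] [ 1.02002623 -0.24657594  0.77340021] [ -2.42362909 -46.8635416   21.40487194   5.15338182  -0.74774416
  -1.40364546] [ 2.42341587e+01  1.75196531e+01 -2.38249898e+01  2.52951495e-02
 -4.85802266e+01 -1.49953588e+02] [1.79944476e+02 5.40549554e-02 1.44297267e+02] 0.04943907293156985
```

Call:
{"name": "send_rows", "arguments": {"increments": [[[0, 0, 0, -0.01], [0, 0, 0, -0.02], [0, 0, 0, -0.02]]]}}

```text
clock: 22.98
tool_pos: [0.5617, 0.0424, 0.0883]
orientation: [179.9, 0.0, 142.5]
force: [-0.3, 4.6, 2.9]
opening: 0.0496
gripper_force: 30.0
```

```bash
python3 -c "
from h import *
o=ctrl.get_obs();print(o['force'],o['moment'],o['tau'][5],o['orientation'],o['opening'])"
```

```text
[-0.32647314  4.58639632  2.89991658] [ 1.89676661 -0.32862992  1.20223191] -1.267375387251377 [1.79933854e+02 3.53857689e-02 1.42467973e+02] 0.049564697730946336
```

Call:
{"name": "send_rows", "arguments": {"increments": [[[0, 0, 0, 0], [0, 0, 0, 0], [0, 0, 0, 0], [0, 0, 0, 0]]], "jaw": 1}}

```text
clock: 23.48
tool_pos: [0.5609, 0.0416, 0.0877]
orientation: [-180.0, -0.0, 142.4]
force: [-0.8, 0.6, 0.3]
opening: 0.0839
gripper_force: 0.0
```

Call:
{"name": "send_rows", "arguments": {"increments": [[[0, 0, 0.15, 0], [0, 0, 0.4, 0], [0, 0, 0.5, 0], [-0.1, 0.4, 0.5, 0], [-0.2, 0.8, 0.5, 0], [-0.2, 0.9, 0.5, 0], [-0.2, 0.9, 0.5, 0]]]}}

```text
clock: 24.35
tool_pos: [0.5204, 0.2254, 0.1878]
orientation: [180.0, -0.0, 142.7]
force: [-0.6, -0.6, 0.5]
opening: 0.0876
gripper_force: 0.0
```

```bash
python3 - <<'E'
from fit import *
a=snap('scene');b=snap('top')
f=lambda im,r,c,h,w:cv2.resize(im[r:r+h,c:c+w],(400,300),interpolation=cv2.INTER_CUBIC)
cv2.imwrite('pics/c6.png',cv2.convertScaleAbs(cv2.cvtColor(np.vstack([np.hstack([f(b,170,240,66,88),f(a,160,285,90,120)]),np.hstack([f(b,186,270,33,44),f(a,180,320,45,60)])]),cv2.COLOR_RGB2BGR),alpha=1.5,beta=15))
print(ctrl.get_obs()['clock'],ctrl.get_obs()['tool_pos'])
for n in('top','scene'):
  p=np.array([.5608,.042,.111]);print(n,np.round(proj(n,p),1),[(q,np.round(proj(n,p+.025*np.array([np.cos(np.radians(q)),np.sin(np.radians(q)),0])),1)) for q in(11,25,40)])
E
```

```text
24.45 [0.52065975 0.22237105 0.18769161]
top [200.5 295.1] [(11, array([192.8, 293.8])), (25, array([193.3, 291.9])), (40, array([194.4, 290.2]))]
scene [199.7 340.5] [(11, array([207.2, 339.5])), (25, array([207.2, 341.9])), (40, array([206.8, 344.4]))]
```

View pics/c6.png

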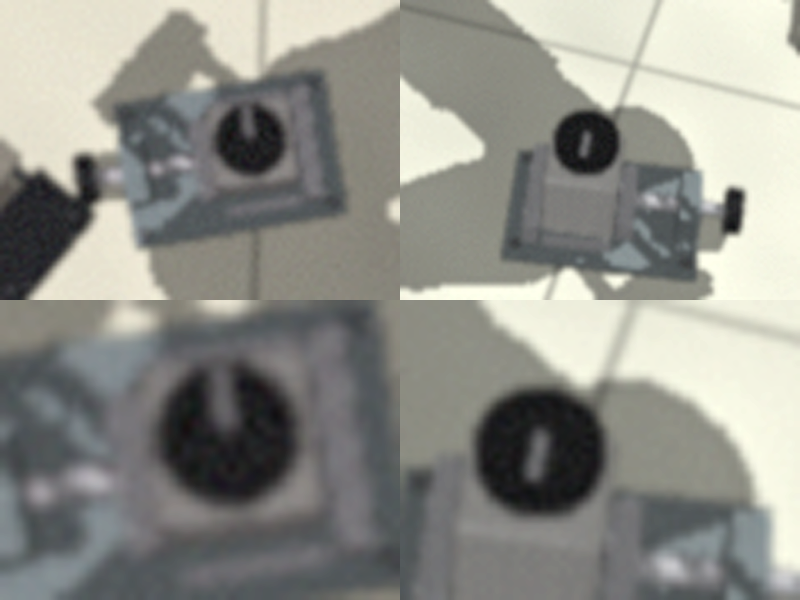

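The rib now points along the canister's x axis, about 11° in world (crop line (228,435) to (215,370)). The canister stands in the closed jaws, the knob is home, and the gripper is clear. Handing in.

```bash
python3 -c "
from plant import ctrl
print(ctrl.close_job())"
```

```text
the job is handed in; nothing more can be done
None
```

The job is handed in at about 24 s: the canister stands upright in the clamp, the knob was pushed to its stop before the cap was turned, and the cap was screwed clockwise to its hard stop.

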